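# Lay out the rubbing desk around two tablets

### The arm

A 7-joint arm with a two-finger parallel gripper is mounted at the origin on the work surface. World frame = base frame: x ahead of the robot, y to its left, z up, the work surface at z = 0. Lengths are in m, angles in rad, forces in N, time in s.
With the tool pointing down it reaches from about 0.4 to 0.925 m from the base axis. Payload 4.1 kg.
Tool frame: the origin (TCP) lies midway between the tips of the shut fingers; the grasp point (between the pads) lies 19 mm behind it (bot.grasp_offset is the distance from the TCP to the grasp point, in m); z points along the fingers, y is the line along which they close (so a half turn about z gives the same grasp; the last joint's range is limited). The gripper opens to 85 mm and grips with 20 to 120 N. Pads are 22 mm wide; open, the fingers measure 114 mm over their backs; the gripper's body (76 mm by 85 mm) begins 54 mm behind the grasp point. The pads swing forward as they close: fully open they stand 13 mm farther back than shut.
Start: joints at [-1.364, 0.398, 0.045, 1.537, -0.019, 1.207, -0.051], TCP at [0.196, 0.62, 0.231] pointing down, gripper open.
Joint ranges: [-2.82, 2.82], [-0.49, 2.23], [-1.37, 1.46], [0, 2.46], [-1.36, 4.5], [0.23, 2], [-2.94, 2.94]. Speed limits (rad/s): [2.57, 2.57, 3.14, 3.14, 3.14, 3.14, 3.14].

### API

Orientations are given as a unit quaternion [w, x, y, z].
In Python, from rig import bot gives the robot as it stands. The module is installed in compiled form; this text tells all that it offers.
- The arm moves only by the shell command python3 -m inch 'ROWS' [FORCE]. ROWS is a JSON object of lists of equal length, an entry for each row: "gripper": the finger opening in mm, from 0 to 85.4; "offset": the shift along the tool's x, y, z in mm, a list of three; "turn": the turn about the tool's z in rad. In form: {"gripper": [gripper, ...], "offset": [[tx, ty, tz], ...], "turn": [turn, ...]}. A call has 1 to 5 rows; each row shifts and turns the commanded pose from where the row before left it, along the tool's axes as they then stand; what a row does not reach is not made up. A row lasts 1/8 s, in which the tool goes at most 62.5 mm and 10.7 degrees, less where a joint would pass 70% of its speed; a pose out of reach is approached as far as the arm can. A call with a gripper value outside its range is refused whole. The fingers move at their own pace and stop on an object; FORCE is the grip in N (left out, the last holds). Time passes only in rows, so rows that do not move let the fingers close. It gives the time, the measured TCP pose, the force, the opening and the grip force at its end, in the units of the state.
- bot.observe(): the state, without advancing time (a new reading comes with each control period).
- bot.get_image(name): name is "scene" or "side" or "wrist"; returns a dict with "frame" (480x640x3 uint8, red, green, blue), "camera_matrix" (3x3 intrinsics, pixels), "view" (4x4, takes a point from world to camera coordinates). Camera axes: x right, y down, z forward; pixel columns grow to the right and rows downward; lengths in m; the calibration is good to about 2 mm. A picture is of the moment at which its call begins. There is no depth.
- bot.sign_off(): hands the job in; it is judged then, once.
Trained networks look in a picture, given as the dict that the camera call returned (one of the last four; its "shot" number tells which), for a name from the list of things; names that differ only in an ending like _2 or _b are one class to them, and where a whole thing is asked for, a point or a joint stands for the part that bears it (a point fixed in the world has none). Each returns a list of dicts, best first, with "conf" (0 to 1); they miss things now and then, are a little off and sometimes report something else, mostly with a low value. They report only what shows in the picture. A call takes as long as a camera call.
- bot.masks_of(picture, query): "region" (480x640 bool, what is visible of it) and "position" ([column, row] in pixels, amid what is visible of it).
The state is a dict: "clock": time; "joint_pos": joint angles; "joint_velocities": joint speeds; "tau": joint torques, N m; "position": TCP position; "tcp_rot": TCP orientation; "contact_force": force on the tool from outside, world axes, zero at the start; "moment": the same for the moment, N m; "finger_gap": opening from 0.0 (shut) to 1.0 (fully open); "grip_force": force on a finger pad.
Only numpy, scipy, OpenCV 4.12 (cv2) and the standard library are available. Lean on these libraries where they do the work, as an engineer would, in place of code of your own. Each camera call takes 0.05 s, during which the arm holds its last target. There are 200 camera calls.

### The job

Get the desk ready for taking rubbings from the two tablets: stand the black-ink cup on the yellow dot in the middle of the green mat, midway between the tablets, and stand the dabber upright on the middle of its ink pad. Lay the brass bar (not the steel one) on the middle of the dark slate tablet, lengthwise along it, and stand the amber jar behind the clay tablet (on the side away from the robot), in line with its middle and with a gap of about 2 cm. Leave the steel bar, the red-paste cup and the green seal stone where they are.

Things in the scene. Friction and masses are not known exactly. Their poses are not given: they have to be found in the camera images.
- mat: Green cutting mat with pale grid lines, 240 mm (its x) by 500 mm (its y), paper-thin (1 mm, does not count in heights: things on it stand at table height), fixed. Origin at its centre, on the table, marked by a yellow dot 18 mm across; this is exactly midway between the two tablets, whose centres lie 165 mm either side along the mat's y. x points away from the robot within about 10 degrees.
- slate: Dark grey slate tablet with pale carved strokes, 70 mm (its x) by 100 mm (its y, the long side) by 18 mm thick, fixed, lying flat on the mat at its left or right end. Origin at the centre of its underside, z up (top face at 18 mm). Its x points away from the robot within about 25 degrees.
- clay: Terracotta clay tablet with carved rings, same size as the slate: 70 mm (its x) by 100 mm (its y, the long side) by 18 mm thick, fixed, lying flat at the other end of the mat. Origin at the centre of its underside. Its x points away from the robot within about 25 degrees: behind the tablet is its +x side, beyond the far long edge at x = +35 mm.
- ink_cup: Low closed white ceramic cup with a flat BLACK ink pad as its top, round, 58 mm in diameter (foot 48 mm), 30 mm high, about 140 g, loose, upright. Origin at the centre of its underside. The dabber stands on its flat top.
- dabber: Hand dabber standing on its foot: black rubber disc 40 mm in diameter and 12 mm high, above it a round pale wooden handle 26 mm in diameter (straight from 20 to 60 mm height), 62 mm high in all, about 90 g, loose. Origin at the centre of its underside.
- brass_bar: Yellow BRASS paperweight bar, 24 mm wide (its x), 90 mm long (its y), 18 mm high, about 300 g, loose, lying flat. Origin at the centre of its underside.
- jar: Amber glass jar with black cap, round, 48 mm in diameter, 64 mm high, about 160 g, loose, upright. Origin at the centre of its underside.
- steel_bar: Bystander: grey STEEL paperweight bar, same size as the brass one (24 by 90 by 18 mm, long along its y), loose. Origin at the centre of its underside. To be left where it is.
- red_cup: Bystander: white ceramic cup like the ink cup (58 mm in diameter, 30 mm high) but with a RED paste top, loose. Origin at the centre of its underside. To be left where it is.
- seal: Bystander: green seal stone, 26 mm square with a small knob on top, 51 mm high, loose, upright. Origin at the centre of its underside. To be left where it is.

How it is judged:
By the outcome, as a careful person would: the job done as asked, in the order asked, and still so for the second after the job is handed in, with the robot touching nothing.
It also fails if it takes over 106 s, if anything falls off the work surface, if the arm or the gripper's body presses on something with over 40 N, if the wrist force passes 120 N, or if a joint passes its speed limit or range.

## Working session

There is one attempt and no reset: what is moved stays moved. The work goes in short steps, Python scripts to look and compute and a shell command to move; the robot and the scene stay as the last step left them, time stands still between calls to the robot, and variables do not carry over. Pictures are saved under pics/ and viewed, at most 17 in all, crops included, and the job is handed in when it is done.

```bash
mkdir -p pics; cat > h.py <<'E'
import numpy as np, cv2
from rig import bot
from scipy.spatial.transform import Rotation as R
def snap(n,f=None):
    p=bot.get_image(n)
    if f: cv2.imwrite('pics/'+f,cv2.cvtColor(p['frame'],cv2.COLOR_RGB2BGR))
    return p
def ray(p,uv):
    K=np.array(p['camera_matrix']);V=np.array(p['view'])
    d=V[:3,:3].T@np.linalg.inv(K)@np.array([uv[0],uv[1],1.]);c=-V[:3,:3].T@V[:3,3]
    return c,d/np.linalg.norm(d)
def onz(p,uv,z):
    c,d=ray(p,uv);return c+d*(z-c[2])/d[2]
def proj(p,X):
    K=np.array(p['camera_matrix']);V=np.array(p['view'])
    q=K@(V[:3,:3]@np.array(X)+V[:3,3]);return q[:2]/q[2]
def tri(rs):
    A=0;b=0
    for c,d in rs:
        M=np.eye(3)-np.outer(d,d);A=A+M;b=b+M@c
    return np.linalg.solve(A,b)
def rot():
    q=bot.observe()['tcp_rot'];return R.from_quat([q[1],q[2],q[3],q[0]])
E
python3 - <<'E'
from h import *
np.set_printoptions(precision=3,suppress=True)
s=bot.observe();print(s,bot.grasp_offset);print(rot().as_matrix())
P={n:snap(n,n+'0.png') for n in('scene','side')}
for n,p in P.items():
    c,d=ray(p,(320,240));print(n,c,d)
    for q in 'mat slate clay ink_cup dabber brass_bar jar steel_bar red_cup seal'.split():
        for r in bot.masks_of(p,q)[:2]: print(n,q,round(r['conf'],2),np.round(r['position']),r['region'].sum(),onz(p,r['position'],0.02))
E
```

```text
{'clock': 0.0, 'joint_pos': array([-1.364,  0.399,  0.045,  1.538, -0.019,  1.207, -0.051]), 'joint_velocities': array([ 0.   , -0.   ,  0.   , -0.001,  0.001, -0.   , -0.001]), 'tau': array([  0.   , -47.513,   1.365, -25.421,   0.012,   0.01 ,  -0.   ]), 'position': array([0.195, 0.619, 0.23 ]), 'tcp_rot': array([-0.   ,  0.152,  0.988, -0.001]), 'contact_force': array([ 0.07 ,  0.262, -0.683]), 'moment': array([-0.014,  0.013,  0.05 ]), 'grip_force': 0.0, 'finger_gap': 0.9990248346585762} 0.0187
[[-0.954  0.301 -0.   ]
 [ 0.301  0.954 -0.002]
 [-0.    -0.002 -1.   ]]
scene [0.85  0.666 0.519] [-0.411 -0.76  -0.503]
scene mat 0.79 [301. 311.] 20242 [0.578 0.102 0.02 ]
scene slate 0.78 [250. 248.] 1195 [ 0.582 -0.121  0.02 ]
scene slate 0.49 [345. 259.] 605 [ 0.432 -0.003  0.02 ]
scene clay 0.93 [346. 339.] 2508 [0.547 0.194 0.02 ]
scene ink_cup 0.64 [212. 202.] 452 [ 0.585 -0.358  0.02 ]
scene dabber 0.93 [325. 222.] 428 [ 0.395 -0.152  0.02 ]
scene brass_bar 0.62 [454. 393.] 1427 [0.471 0.352 0.02 ]
scene jar 0.56 [373. 416.] 2077 [0.589 0.333 0.02 ]
scene steel_bar 0.8 [343. 261.] 596 [0.44  0.002 0.02 ]
scene red_cup 0.71 [213. 203.] 444 [ 0.586 -0.355  0.02 ]
scene red_cup 0.6 [257. 193.] 396 [ 0.473 -0.359  0.02 ]
scene seal 0.66 [408. 308.] 499 [0.415 0.174 0.02 ]
side [-0.023  0.502  0.46 ] [ 0.629 -0.589 -0.508]
side mat 0.59 [281. 260.] 14681 [0.521 0.088 0.02 ]
side slate 0.73 [347. 210.] 1003 [ 0.569 -0.133  0.02 ]
side clay 0.59 [230. 284.] 1991 [0.526 0.194 0.02 ]
side clay 0.31 [448. 192.] 509 [ 0.466 -0.363  0.02 ]
side dabber 0.61 [412. 232.] 546 [ 0.414 -0.154  0.02 ]
side brass_bar 0.67 [166. 356.] 1470 [0.45  0.348 0.02 ]
side jar 0.93 [119. 300.] 1497 [0.614 0.341 0.02 ]
side steel_bar 0.76 [361. 261.] 562 [ 0.417 -0.006  0.02 ]
side red_cup 0.71 [445. 191.] 480 [ 0.473 -0.359  0.02 ]
side red_cup 0.62 [346. 212.] 1029 [ 0.566 -0.127  0.02 ]
side seal 0.59 [282. 309.] 614 [0.414 0.177 0.02 ]
```

View pics/scene0.png

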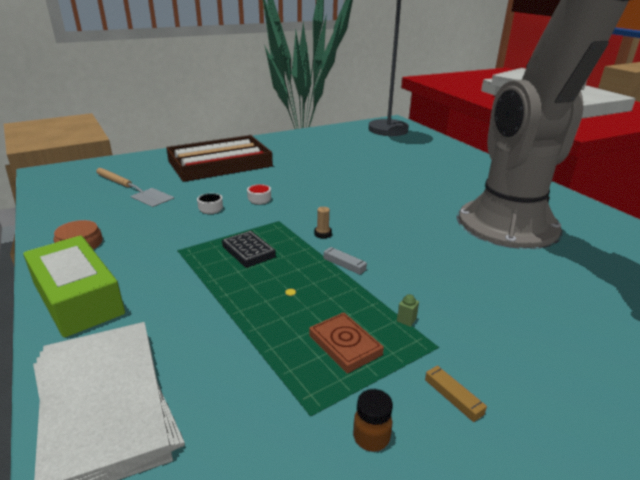

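View pics/side0.png

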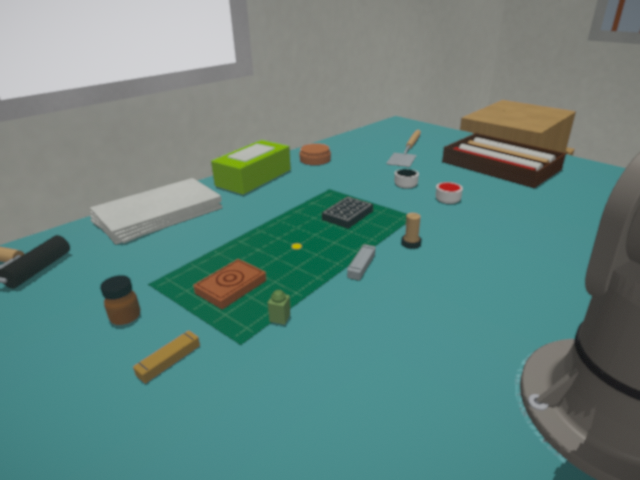

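The scene view shows the ink cup (210,203), red cup (259,193), dabber (323,225), steel bar (345,261), slate (248,247), dot (290,292), clay (346,340), seal (408,310), brass bar (455,393) and jar (374,420). The side view agrees, with the dot at (297,246) and the ink cup at (406,178).

```bash
cat >> h.py <<'E'
from scipy.optimize import minimize
def box(a,b,h): return np.array([[x,y,z] for x in(-a/2,a/2) for y in(-b/2,b/2) for z in(0,h)])
def cyl(*rz):
    t=np.linspace(0,2*np.pi,32,endpoint=False);return np.vstack([np.c_[r*np.cos(t),r*np.sin(t),0*t+z] for r,z in rz])
MOD=dict(slate=box(.07,.1,.018),clay=box(.07,.1,.018),ink_cup=cyl((.024,0),(.029,.01),(.029,.03)),dabber=cyl((.02,0),(.02,.012),(.013,.06)),
 brass_bar=box(.024,.09,.018),jar=cyl((.024,0),(.024,.064)),steel_bar=box(.024,.09,.018),red_cup=cyl((.024,0),(.029,.01),(.029,.03)),seal=box(.026,.026,.045))
def hullmask(p,X):
    m=np.zeros((480,640),np.uint8);u=np.array([proj(p,x) for x in X])
    cv2.fillConvexPoly(m,cv2.convexHull((u*16).astype(np.int32)),1,shift=4);return m>0
def fit(name,views,x0,freez=True):
    """views: list of (picture, region); fits x,y,(z),yaw"""
    M=MOD[name];isbox=len(M)==8
    def X(v):
        c,s=np.cos(v[3]),np.sin(v[3]);return M@np.array([[c,s,0],[-s,c,0],[0,0,1]])+v[:3]
    def full(v):
        v=list(v);z=v.pop(2) if freez else 0.; w=v[2] if isbox else 0.;return np.array([v[0],v[1],z,w])
    def cost(v):
        t=0
        for p,r in views:
            m=hullmask(p,X(full(v)));t+=1-(m&r).sum()/max(1,(m|r).sum())
            u=np.argwhere(m).mean(0) if m.any() else np.zeros(2);t+=.002*np.linalg.norm(u-np.argwhere(r).mean(0))
        return t/len(views)
    best=None
    for yaw in (np.radians([-60,-30,0,30,60,90]) if isbox else [0]):
        v0=[x0[0],x0[1]]+([0.] if freez else [])+([yaw] if isbox else [])
        st=[.01,.01]+([.006] if freez else [])+([.2] if isbox else [])
        S=np.vstack([v0]+[np.array(v0)+np.eye(len(v0))[i]*st[i] for i in range(len(v0))])
        r=minimize(cost,v0,method='Nelder-Mead',options=dict(initial_simplex=S,xatol=1e-4,fatol=1e-4,maxiter=150))
        if best is None or r.fun<best.fun:best=r
    return full(best.x),best.fun
def dot(p):
    h=cv2.cvtColor(p['frame'],cv2.COLOR_RGB2HSV);m=cv2.inRange(h,(22,150,150),(34,255,255))
    n,l,s,c=cv2.connectedComponentsWithStats(m);return [(c[i].round(1),s[i][4],onz(p,c[i],.001)) for i in range(1,n) if s[i][4]>25]
E
python3 - <<'E'
from h import *
np.set_printoptions(precision=4,suppress=True)
P=[snap('scene'),snap('side')]
G=dict(slate=(.575,-.127),clay=(.537,.194),ink_cup=(.585,-.358),dabber=(.4,-.152),brass_bar=(.46,.35),jar=(.6,.34),steel_bar=(.425,-.003),red_cup=(.473,-.359),seal=(.414,.176))
for p in P: print(dot(p))
for n,g in G.items():
    vs=[]
    for p in P:
        e=proj(p,[*g,.02])
        c=[r for r in bot.masks_of(p,n) if np.linalg.norm(r['position']-e)<30]
        if c: vs.append((p,c[0]['region']))
    if vs:
        v,f=fit(n,vs,g,len(vs)>1);print(n,len(vs),v,round(f,3))
E
```

```text
[(array([290.1, 291.6]), np.int32(44), array([0.5607, 0.0217, 0.001 ]))]
[(array([296.2, 245.8]), np.int32(33), array([0.562 , 0.0186, 0.001 ]))]
clay 2 [ 0.5431  0.1827 -0.0012  0.1002] 0.106
ink_cup 2 [ 0.5897 -0.3704 -0.0004  0.    ] 0.097
dabber 2 [ 0.4068 -0.144  -0.0005  0.    ] 0.172
brass_bar 2 [ 0.4619  0.3412 -0.0009  0.1289] 0.11
jar 2 [ 0.5972  0.3437 -0.0007  0.    ] 0.142
steel_bar 1 [ 0.4286 -0.0232  0.      0.4219] 0.129
red_cup 2 [ 0.4674 -0.3685 -0.0009  0.    ] 0.058
seal 2 [ 0.4183  0.1769 -0.0019 -0.9481] 0.171
```

```bash
cat > plan.py <<'E'
import sys,json
from h import *
# python3 plan.py x y z [toolY_deg] ...waypoints separated by '/'
s=bot.observe();p=np.array(s['position']);M=rot().as_matrix();a=np.degrees(np.arctan2(M[1,1],M[0,1]))
print('t %.1f'%s['clock'],'tcp',(p*1000).round(1),'yaw %.1f'%a,'tiltz',M[:,2].round(3),'gap %.1f'%(s['finger_gap']*85.4),'grip %.0f'%s['grip_force'],'F',np.array(s['contact_force']).round(1))
for w in ' '.join(sys.argv[1:]).split('/'):
    v=[float(x) for x in w.split()]
    if not v: continue
    if len(v)>3:
        d=(v[3]-a+90)%180-90;print('turn total rad %.3f'%-np.radians(d));a+=d
        M=R.from_euler('z',d,degrees=True).as_matrix()@M
    o=M.T@(np.array(v[:3])*1000-p*1000);p=np.array(v[:3])
    n=int(np.ceil(np.linalg.norm(o)/50));print('offset',o.round(1),'rows',n,'each',(o/n).round(1))
E
python3 plan.py .46 .30 .23 / .59 -.30 .23
```

```text
t 2.1 tcp [195.7 619.9 231.3] yaw 72.5 tiltz [ 0.  0. -1.] gap 85.4 grip 0 F [ 0.6 -0.4 -0.4]
offset [-348.3 -225.5    1.3] rows 9 each [-38.7 -25.1   0.1]
offset [-304.6 -533.    -0. ] rows 13 each [-23.4 -41.   -0. ]
```

```bash
python3 -m inch '{"gripper":[85,85,85,85,85],"offset":[[-39,-25,0],[-39,-25,0],[-39,-25,0],[-39,-25,0],[-39,-25,0]],"turn":[0,0,0,0,0]}'
python3 -m inch '{"gripper":[85,85,85,85],"offset":[[-39,-25,0],[-39,-25,0],[-39,-25,0],[-39,-25,0]],"turn":[0,0,0,0]}'
python3 -m inch '{"gripper":[85,85,85,85,85],"offset":[[-23,-41,0],[-23,-41,0],[-23,-41,0],[-23,-41,0],[-23,-41,0]],"turn":[0,0,0,0,0]}'
python3 -m inch '{"gripper":[85],"offset":[[0,0,0]],"turn":[0]}'
python3 - <<'E'
from h import *
snap('wrist','w1.png')
E
python3 plan.py .59 -.30 .23
```

```text
clock: 2.72
position: [0.3449, 0.4408, 0.2316]
tcp_rot: [0.0, 0.152, 0.988, 0.0]
contact_force: [0.8, -0.5, 0.8]
finger_gap: 1.001
grip_force: 0.0
clock: 3.22
position: [0.4636, 0.2985, 0.2316]
tcp_rot: [0.0, 0.152, 0.988, 0.0]
contact_force: [0.6, 1.0, -0.4]
finger_gap: 0.991
grip_force: 0.0
clock: 3.85
position: [0.5109, 0.0681, 0.2316]
tcp_rot: [0.0, 0.152, 0.988, 0.0]
contact_force: [0.1, 0.6, -0.2]
finger_gap: 0.996
grip_force: 0.0
clock: 3.98
position: [0.5113, 0.0647, 0.2318]
tcp_rot: [0.001, 0.156, 0.988, -0.001]
contact_force: [0.2, -0.2, -0.3]
finger_gap: 0.996
grip_force: 0.0
t 4.0 tcp [510.9  67.8 231.6] yaw 72.2 tiltz [ 0.001  0.    -1.   ] gap 85.2 grip 0 F [-0.4  1.1  0.4]
offset [-187.5 -326.1    1.5] rows 8 each [-23.4 -40.8   0.2]
```

View pics/w1.png

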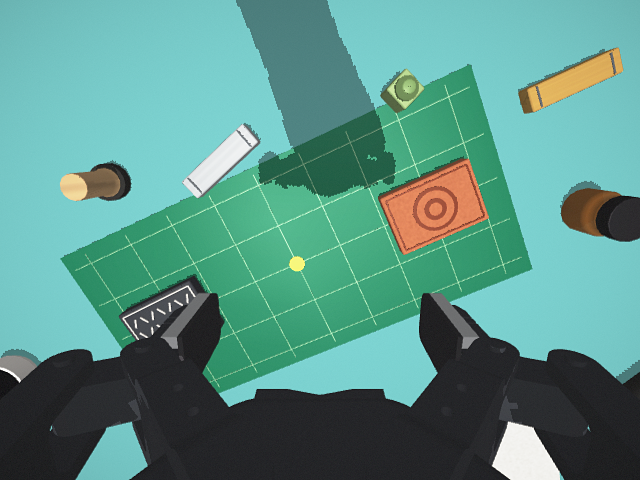

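The wrist view shows the dot at (297,263), clay at (433,206), brass bar at (571,80), dabber at (95,182), steel bar at (221,160), seal at (403,90), jar at (602,213) and the slate partly hidden at (165,310).

```bash
cat > meas.py <<'E'
import sys
from h import *
np.set_printoptions(precision=4,suppress=True)
G=dict(slate=(.579,-.142),clay=(.543,.183),ink_cup=(.590,-.370),dabber=(.407,-.144),brass_bar=(.462,.341),jar=(.597,.344),steel_bar=(.4286,-.023),red_cup=(.467,-.368),seal=(.418,.177))
def meas(names,cams=('wrist','scene','side'),G=G,f=None):
    P=[snap(c,f if c==cams[0] else None) for c in cams]
    out={}
    for p,c in zip(P,cams): print(c,'dot',dot(p)[:2])
    for n in names:
        vs=[]
        for p,cn in zip(P,cams):
            e=proj(p,[*G[n],.01])
            c=[r for r in bot.masks_of(p,n) if np.linalg.norm(r['position']-e)<35]
            if c: vs.append((p,c[0]['region']))
        if vs:
            v,fv=fit(n,vs,G[n],len(vs)>1);print(n,len(vs),v,'yawdeg %.1f'%np.degrees(v[3]),round(fv,3))
            for q,r in vs:
                w,fv=fit(n,[(q,r)],v[:2],False);print('    single',w[[0,1,3]],round(fv,3))
if __name__=='__main__': meas(sys.argv[1].split(','),*( [tuple(sys.argv[2].split(','))] if len(sys.argv)>2 else []))
E
python3 meas.py clay,dabber,brass_bar,steel_bar,seal,jar
python3 -m inch '{"gripper":[85,85,85,85,85],"offset":[[-23,-41,0],[-23,-41,0],[-23,-41,0],[-23,-41,0],[-23,-41,0]],"turn":[0,0,0,0,0]}'
python3 -m inch '{"gripper":[85,85],"offset":[[-23,-41,0],[0,0,0]],"turn":[0,0]}'
python3 - <<'E'
from h import *
snap('wrist','w2.png')
E
python3 meas.py slate,ink_cup,red_cup,dabber
```

```text
wrist dot []
scene dot [(array([290.1, 291.6]), np.int32(44), array([0.5607, 0.0217, 0.001 ]))]
side dot [(array([296.2, 245.8]), np.int32(33), array([0.562 , 0.0186, 0.001 ]))]
clay 3 [ 0.5438  0.1838 -0.0004  0.101 ] yawdeg 5.8 0.06
    single [0.544  0.1839 0.1326] 0.041
    single [0.543  0.1854 0.0798] 0.066
    single [0.5445 0.1816 0.1206] 0.052
dabber 3 [ 0.4086 -0.1428  0.0002  0.    ] yawdeg 0.0 0.168
    single [ 0.4096 -0.1428  0.    ] 0.107
    single [ 0.4075 -0.1429  0.    ] 0.171
    single [ 0.4095 -0.1444  0.    ] 0.191
brass_bar 3 [ 0.462   0.3419 -0.001   0.0987] yawdeg 5.7 0.107
    single [0.4628 0.3423 0.1054] 0.082
    single [0.4612 0.3432 0.1039] 0.14
    single [0.4607 0.3406 3.2804] 0.066
steel_bar 3 [ 0.4273 -0.0181 -0.0016  0.3919] yawdeg 22.5 0.108
    single [ 0.4277 -0.0175  0.3954] 0.038
    single [ 0.4261 -0.0177  0.3601] 0.113
    single [ 0.4272 -0.0224  0.406 ] 0.065
seal 3 [ 0.4205  0.1768 -0.0038  0.4307] yawdeg 24.7 0.204
    single [ 0.4217  0.1757 -1.1077] 0.125
    single [ 0.4184  0.1769 -0.854 ] 0.179
    single [ 0.4198  0.1761 -0.4055]
[... 785 characters left out ...]
0.08
    single [ 0.5804 -0.1445  0.1666] 0.03
    single [ 0.5794 -0.1417  0.1334] 0.093
    single [ 0.582  -0.1503  0.1858] 0.048
ink_cup 3 [ 0.5907 -0.3674 -0.0002  0.    ] yawdeg 0.0 0.107
    single [ 0.5922 -0.3668  0.    ] 0.099
    single [ 0.5916 -0.3615  0.    ] 0.073
    single [ 0.5921 -0.3732  0.    ] 0.101
red_cup 3 [ 0.4683 -0.3641  0.0014  0.    ] yawdeg 0.0 0.091
    single [ 0.4693 -0.3637  0.    ] 0.046
    single [ 0.4669 -0.3639  0.    ] 0.073
    single [ 0.4701 -0.3704  0.    ] 0.083
dabber 3 [ 0.4086 -0.1418 -0.0001  0.    ] yawdeg 0.0 0.163
    single [ 0.4091 -0.142   0.    ] 0.066
    single [ 0.4081 -0.1417  0.    ] 0.16
    single [ 0.409  -0.1446  0.    ] 0.242
```

View pics/w2.png

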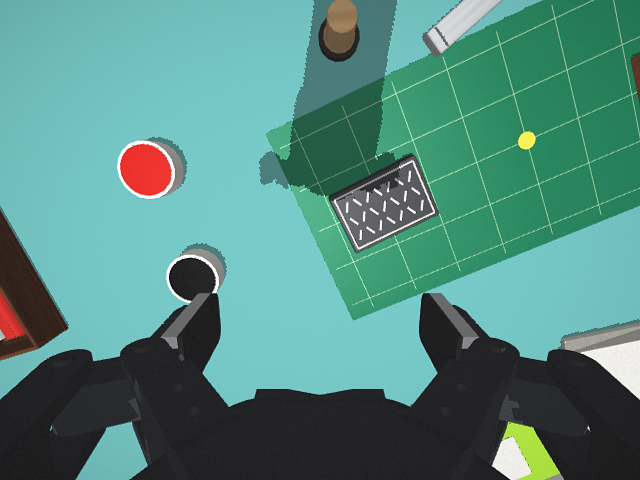

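The wrist view shows the ink cup's black top at (192,277), red cup at (146,169), slate at (384,203), dabber at (340,28) and dot at (527,140). A tray lies at the left, with its edge near (67,325).

```bash
python3 - <<'E'
from h import *
p=snap('wrist')
for u in((67,325),(0,207)): print(onz(p,u,.03).round(3))
h=p['frame'].astype(int);m=((h.max(2)<60)).astype(np.uint8);m[:,250:]=0;m[:230]=0;m[292:]=0;m[:,:150]=0
c=np.argwhere(m)[:,::-1];
ct=max(cv2.findContours(m,0,2)[0],key=cv2.contourArea);e=cv2.fitEllipse(cv2.convexHull(ct));print(e,onz(p,e[0],.03))
E
python3 plan.py .592 -.367 .10 / .592 -.367 .002
```

```text
[ 0.602 -0.519  0.03 ]
[ 0.46  -0.518  0.03 ]
((185.60340881347656, 278.6029357910156), (40.2828254699707, 46.65192794799805), 111.66624450683594) [ 0.59058111 -0.36733415  0.03      ]
t 6.8 tcp [ 568.2 -206.6  231.3] yaw 72.5 tiltz [ 0.  0. -1.] gap 84.6 grip 0 F [0.3 0.4 0.5]
offset [ -71.  -145.8  131.3] rows 5 each [-14.2 -29.2  26.3]
offset [-0. -0. 98.] rows 2 each [-0. -0. 49.]
```

```bash
python3 -m inch '{"gripper":[85,85,85,85,85],"offset":[[-14,-29,26],[-14,-29,26],[-14,-29,26],[-14,-29,26],[-15,-30,27]],"turn":[0,0,0,0,0]}'
python3 -m inch '{"gripper":[85,85,85,85,85],"offset":[[0,0,0],[0,0,35],[0,0,35],[0,0,20],[0,0,8]],"turn":[0,0,0,0,0]}' 30
python3 plan.py .592 -.367 .002
python3 -m inch '{"gripper":[50,50,50,50,50],"offset":[[0,0,0],[0,0,0],[0,0,0],[0,0,0],[0,0,0]],"turn":[0,0,0,0,0]}' 30
```

```text
clock: 7.42
position: [0.5924, -0.368, 0.0994]
tcp_rot: [0.0, 0.152, 0.988, 0.0]
contact_force: [1.0, 0.5, 0.3]
finger_gap: 0.997
grip_force: 0.0
clock: 8.05
position: [0.5921, -0.3663, 0.0017]
tcp_rot: [-0.0, 0.152, 0.988, 0.0]
contact_force: [-0.7, 0.1, 0.5]
finger_gap: 0.993
grip_force: 0.0
t 8.1 tcp [ 592.1 -366.3    1.7] yaw 72.5 tiltz [-0.001  0.001 -1.   ] gap 84.8 grip 0 F [-0.7  0.1  0.5]
offset [-0.2 -0.7 -0.3] rows 1 each [-0.2 -0.7 -0.3]
clock: 8.68
position: [0.5931, -0.3679, 0.004]
tcp_rot: [0.001, 0.152, 0.988, -0.0]
contact_force: [-0.6, 0.5, 5.7]
finger_gap: 0.664
grip_force: 32.8
```

```bash
python3 -m inch '{"gripper":[50,50,50],"offset":[[0,0,-20],[0,0,-40],[0,0,-40]],"turn":[0,0,0]}'
python3 plan.py .5622 .020 .10 / .5622 .020 .012
```

```text
clock: 9.05
position: [0.5915, -0.367, 0.1037]
tcp_rot: [-0.0, 0.152, 0.988, 0.0]
contact_force: [-0.3, 0.1, -0.8]
finger_gap: 0.662
grip_force: 32.7
t 9.1 tcp [ 591.5 -367.   103.7] yaw 72.5 tiltz [-0.001  0.    -1.   ] gap 56.5 grip 33 F [-0.3  0.1 -0.8]
offset [144.5 360.2   3.8] rows 8 each [18.1 45.   0.5]
offset [-0.1 -0.  88. ] rows 2 each [-0. -0. 44.]
```

```bash
python3 -m inch '{"gripper":[50,50,50,50,50],"offset":[[18,45,0],[18,45,0],[18,45,0],[18,45,0],[18,45,0]],"turn":[0,0,0,0,0]}'
python3 -m inch '{"gripper":[50,50,50,50,50],"offset":[[18,45,0],[18,45,0],[18,45,2],[0,0,0],[0,0,30]],"turn":[0,0,0,0,0]}'
python3 -m inch '{"gripper":[50,50,50],"offset":[[0,0,30],[0,0,25],[0,0,0]],"turn":[0,0,0]}'
python3 plan.py .5622 .020 .005
python3 - <<'E'
from meas import *
meas(['ink_cup'],G=dict(ink_cup=(.562,.02)),f='w3.png')
E
```

```text
clock: 9.68
position: [0.5735, -0.124, 0.103]
tcp_rot: [0.0, 0.152, 0.988, 0.0]
contact_force: [1.4, 0.6, -2.6]
finger_gap: 0.664
grip_force: 32.7
clock: 10.3
position: [0.5654, 0.0197, 0.0727]
tcp_rot: [0.003, 0.152, 0.988, 0.001]
contact_force: [-0.5, -0.6, -1.8]
finger_gap: 0.666
grip_force: 32.8
clock: 10.68
position: [0.5613, 0.0183, 0.0142]
tcp_rot: [-0.002, 0.153, 0.988, -0.001]
contact_force: [0.6, 0.1, -0.5]
finger_gap: 0.66
grip_force: 32.9
t 10.7 tcp [561.3  18.3  14.2] yaw 72.4 tiltz [-0.004 -0.001 -1.   ] gap 56.3 grip 33 F [ 0.6  0.1 -0.5]
offset [-0.4  1.9  9.2] rows 1 each [-0.4  1.9  9.2]
wrist dot []
scene dot []
side dot []
ink_cup 3 [0.5593 0.019  0.0125 0.    ] yawdeg 0.0 0.27
    single [0.5643 0.017  0.    ] 0.126
    single [0.5538 0.0066 0.    ] 0.577
    single [0.5787 0.0015 0.    ] 0.078
```

View pics/w3.png

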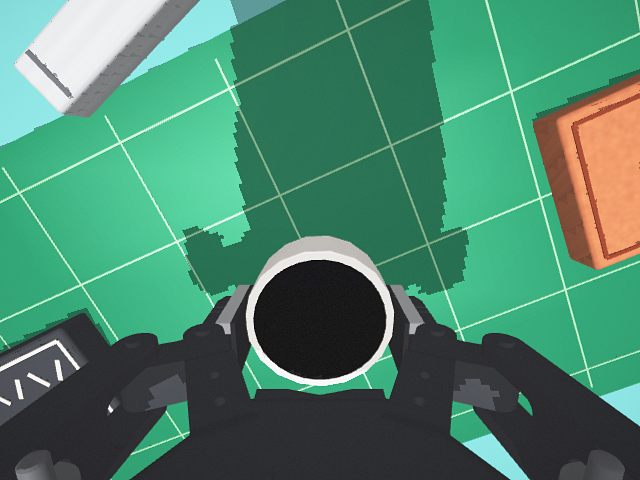

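The wrist view shows the cup held with its black top centred at (319,318), clear of both tablets. I'll measure its offset from the TCP.

```bash
cat > top.py <<'E'
from h import *
import sys
def top(p,zt):
    h=p['frame'].astype(int);m=cv2.inRange(cv2.cvtColor(p['frame'],cv2.COLOR_RGB2HSV),(0,0,0),(180,255,70))
    n,l,s,c=cv2.connectedComponentsWithStats(m);i=l[318,319];
    e=cv2.fitEllipse(cv2.convexHull(max(cv2.findContours((l==i).astype(np.uint8),0,2)[0],key=cv2.contourArea)));return e,onz(p,e[0],zt)
if __name__=='__main__':
    s=bot.observe();z=s['position'][2];p=snap('wrist');e,X=top(p,.030+z-.004);print(s['position'].round(4),z,e,X)
E
python3 top.py; python3 plan.py .5622 .020 .005
```

```text
[0.564  0.0194 0.0166] 0.016566972184747005 ((319.3917236328125, 319.2557067871094), (119.12130737304688, 132.22447204589844), 90.73500061035156) [0.56155014 0.01981513 0.04256697]
t 11.0 tcp [563.8  19.5  16.4] yaw 72.5 tiltz [ 0.002  0.    -1.   ] gap 56.7 grip 33 F [ 0.6  0.1 -1.4]
offset [ 1.7 -0.  11.4] rows 1 each [ 1.7 -0.  11.4]
```

```bash
python3 -m inch '{"gripper":[50,50,50,50],"offset":[[0,0,6],[0,0,6],[0,0,0],[0,0,0]],"turn":[0,0,0,0]}'
python3 -m inch '{"gripper":[62,85,85,85],"offset":[[0,0,0],[0,0,0],[0,0,0],[0,0,0]],"turn":[0,0,0,0]}'
python3 -m inch '{"gripper":[85,85,85],"offset":[[0,0,-30],[0,0,-50],[0,0,-50]],"turn":[0,0,0]}'
python3 -m inch '{"gripper":[60,60],"offset":[[0,0,0],[0,0,0]],"turn":[0,0]}'
python3 - <<'E'
from meas import *
meas(['ink_cup'],G=dict(ink_cup=(.562,.02)),f='w4.png')
E
python3 plan.py .409 -.142 .134 / .409 -.142 .026
```

```text
clock: 11.52
position: [0.5631, 0.0196, 0.0037]
tcp_rot: [-0.0, 0.152, 0.988, 0.0]
contact_force: [-2.5, 0.7, 5.4]
finger_gap: 0.669
grip_force: 33.5
clock: 12.02
position: [0.563, 0.0195, 0.0032]
tcp_rot: [-0.0, 0.152, 0.988, 0.0]
contact_force: [0.3, 0.4, -0.2]
finger_gap: 0.992
grip_force: 0.0
clock: 12.4
position: [0.5626, 0.0194, 0.1344]
tcp_rot: [-0.0, 0.152, 0.988, -0.0]
contact_force: [0.5, 0.9, -0.4]
finger_gap: 0.994
grip_force: 0.0
clock: 12.65
position: [0.5625, 0.0197, 0.1329]
tcp_rot: [-0.0, 0.152, 0.988, 0.0]
contact_force: [-1.2, -0.8, -0.9]
finger_gap: 0.7
grip_force: 0.0
wrist dot []
scene dot []
side dot []
ink_cup 3 [0.5608 0.02   0.     0.    ] yawdeg 0.0 0.065
    single [0.5615 0.0198 0.    ] 0.027
    single [0.5608 0.0228 0.    ] 0.058
    single [0.5612 0.0178 0.    ] 0.063
t 12.9 tcp [562.3  19.4 132.3] yaw 72.5 tiltz [-0.002 -0.    -1.   ] gap 60.0 grip 0 F [0.9 0.4 0.3]
offset [  97.6 -200.1   -1.4] rows 5 each [ 19.5 -40.   -0.3]
offset [-2.00e-01  1.00e-01  1.08e+02] rows 3 each [-0.1  0.  36. ]
```

```bash
python3 -m inch '{"gripper":[60,60,60,60,60],"offset":[[20,-40,0],[20,-40,0],[20,-40,0],[20,-40,0],[18,-40,0]],"turn":[0,0,0,0,0]}'
python3 -m inch '{"gripper":[60,60],"offset":[[0,0,0],[0,0,0]],"turn":[0,0]}'
python3 - <<'E'
from meas import *
meas(['dabber'],f='w5.png')
E
python3 plan.py .409 -.142 .026
```

```text
clock: 13.58
position: [0.408, -0.1427, 0.133]
tcp_rot: [-0.0, 0.152, 0.988, 0.0]
contact_force: [-0.2, -1.2, -0.4]
finger_gap: 0.703
grip_force: 0.0
clock: 13.82
position: [0.4098, -0.1414, 0.1333]
tcp_rot: [0.0, 0.152, 0.988, 0.0]
contact_force: [0.1, 0.6, -0.3]
finger_gap: 0.701
grip_force: 0.0
wrist dot []
scene dot []
side dot []
dabber 3 [ 0.4091 -0.1422  0.0014  0.    ] yawdeg 0.0 0.178
    single [ 0.4097 -0.1421  0.    ] 0.044
    single [ 0.4081 -0.1418  0.    ] 0.269
    single [ 0.4098 -0.1487  0.    ] 0.176
t 14.1 tcp [ 409.9 -141.2  133.2] yaw 72.6 tiltz [-0. -0. -1.] gap 59.9 grip 0 F [ 0.1 -0.3  1. ]
offset [  0.6  -1.  107.2] rows 3 each [ 0.2 -0.3 35.7]
```

View pics/w5.png

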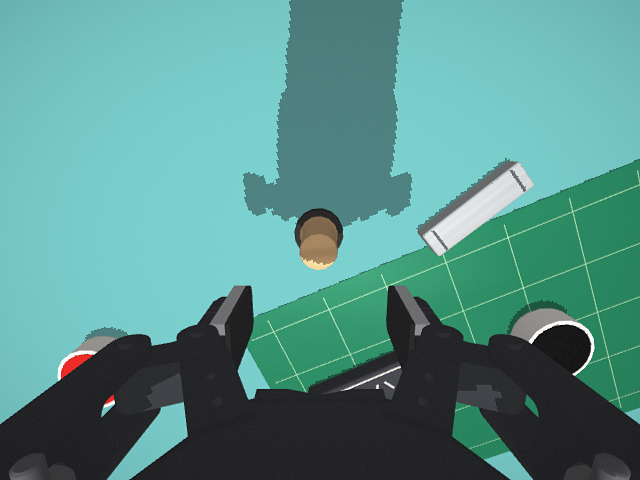

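The dabber at (319,240) sits midway between the fingers, and the steel bar and red cup are clear, so I descend and grip.

```bash
python3 -m inch '{"gripper":[60,60,60,60,60],"offset":[[0,-1,35],[0,0,35],[0,0,25],[0,0,12],[0,0,0]],"turn":[0,0,0,0,0]}'
python3 -m inch '{"gripper":[15,15,15,15,15],"offset":[[0,0,0],[0,0,0],[0,0,0],[0,0,0],[0,0,0]],"turn":[0,0,0,0,0]}' 30
python3 plan.py
```

```text
clock: 14.75
position: [0.4089, -0.1426, 0.0259]
tcp_rot: [-0.001, 0.152, 0.988, -0.0]
contact_force: [-0.7, 0.0, 0.8]
finger_gap: 0.702
grip_force: 0.0
clock: 15.38
position: [0.41, -0.1428, 0.0272]
tcp_rot: [0.001, 0.152, 0.988, 0.0]
contact_force: [-0.9, -0.3, 6.4]
finger_gap: 0.289
grip_force: 30.6
t 15.4 tcp [ 410.  -142.8   27.2] yaw 72.5 tiltz [ 0.002  0.    -1.   ] gap 24.7 grip 31 F [-0.9 -0.3  6.4]
```

```bash
python3 -m inch '{"gripper":[15,15,15],"offset":[[0,0,-20],[0,0,-40],[0,0,-35]],"turn":[0,0,0]}'
python3 plan.py .5612 .0198 .122 / .5612 .0198 .066
```

```text
clock: 15.75
position: [0.4088, -0.1427, 0.1224]
tcp_rot: [0.0, 0.152, 0.988, 0.0]
contact_force: [0.5, 0.1, -0.7]
finger_gap: 0.296
grip_force: 29.9
t 15.8 tcp [ 408.8 -142.7  122.4] yaw 72.5 tiltz [ 0.  0. -1.] gap 25.3 grip 30 F [ 0.5  0.1 -0.7]
offset [-96.4 200.9   0.4] rows 5 each [-19.3  40.2   0.1]
offset [-0. -0. 56.] rows 2 each [-0. -0. 28.]
```

```bash
python3 -m inch '{"gripper":[15,15,15,15,15],"offset":[[-19,40,0],[-19,40,0],[-19,40,0],[-19,40,0],[-20,41,0]],"turn":[0,0,0,0,0]}'
python3 -m inch '{"gripper":[15,15,15,15,15],"offset":[[0,0,0],[0,0,0],[0,0,28],[0,0,28],[0,0,0]],"turn":[0,0,0,0,0]}'
python3 - <<'E'
from meas import *
import meas as mm
MOD['dabber']=cyl((.013,.02),(.013,.06))  # not used for held part
p=snap('wrist','w6.png');snap('side','s6.png')
for r in bot.masks_of(p,'dabber')[:2]: print(r['conf'],r['position'],r['region'].sum())
for r in bot.masks_of(p,'ink_cup')[:2]: print(r['conf'],r['position'],r['region'].sum())
E
python3 plan.py .5612 .0198 .057
```

```text
clock: 16.38
position: [0.5616, 0.0213, 0.1213]
tcp_rot: [-0.0, 0.152, 0.988, 0.0]
contact_force: [0.5, -0.0, -0.6]
finger_gap: 0.294
grip_force: 29.9
clock: 17.0
position: [0.5582, 0.0186, 0.0637]
tcp_rot: [-0.003, 0.153, 0.988, -0.001]
contact_force: [-0.3, 0.5, -1.5]
finger_gap: 0.296
grip_force: 29.9
0.96 [317.0, 303.7] 7476
0.57 [175.6, 58.6] 10100
0.88 [331.7, 239.9] 2698
t 17.2 tcp [561.9  19.5  66.7] yaw 72.4 tiltz [ 0.002  0.    -1.   ] gap 25.2 grip 30 F [-0.5  1.  -0.4]
offset [0.8 0.  9.7] rows 1 each [0.8 0.  9.7]
```

View pics/w6.png

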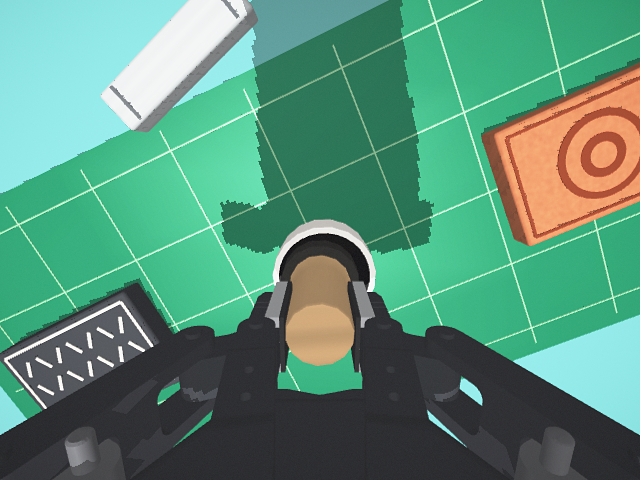

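View pics/s6.png

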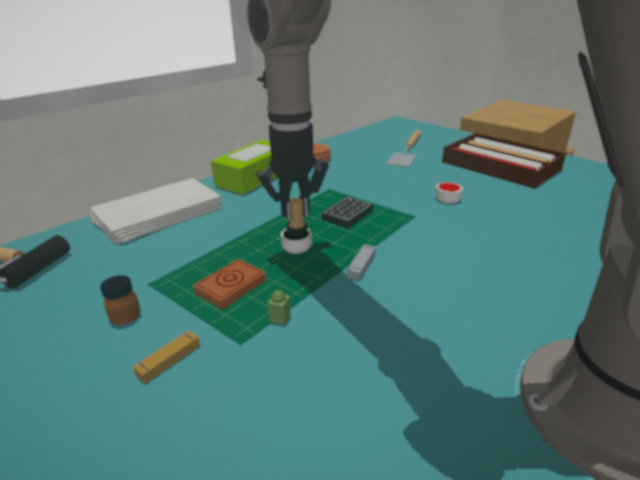

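The wrist view shows the dabber's foot over the cup's top (cup centre near (324,265), handle near (320,310)), and the side view has it upright above the cup at (297,235). The arm was still settling, so I lower and release.

```bash
python3 -m inch '{"gripper":[15,15,15,15,15],"offset":[[0,0,5],[0,0,3],[0,0,1.5],[0,0,0],[0,0,0]],"turn":[0,0,0,0,0]}'
python3 -m inch '{"gripper":[30,45,60,60,60],"offset":[[0,0,0],[0,0,0],[0,0,0],[0,0,0],[0,0,0]],"turn":[0,0,0,0,0]}'
python3 -m inch '{"gripper":[60,60,60,60],"offset":[[0,0,-30],[0,0,-50],[0,0,-40],[0,0,0]],"turn":[0,0,0,0]}'
python3 - <<'E'
from meas import *
p=snap('wrist','w7.png')
for q in('dabber','ink_cup'):
  for r in bot.masks_of(p,q)[:1]:
    print(r['conf'],r['position'],r['region'].sum())
    M=MOD[q]+([0,0,.03] if q=='dabber' else [0,0,0]);MOD[q]=M;print(fit(q,[(p,r['region'])],(.561,.02),False))
E
python3 plan.py .462 .342 .18 5.9
```

```text
clock: 17.82
position: [0.5614, 0.0202, 0.0572]
tcp_rot: [0.0, 0.152, 0.988, 0.001]
contact_force: [-2.7, 0.3, 10.3]
finger_gap: 0.29
grip_force: 30.9
clock: 18.45
position: [0.561, 0.0201, 0.0557]
tcp_rot: [-0.0, 0.152, 0.988, 0.0]
contact_force: [-0.9, -1.2, -0.3]
finger_gap: 0.707
grip_force: 0.0
clock: 18.95
position: [0.5636, 0.0199, 0.1792]
tcp_rot: [0.003, 0.152, 0.988, 0.001]
contact_force: [-0.4, 0.8, 0.0]
finger_gap: 0.705
grip_force: 0.0
0.67 [315.1, 227.6] 1973
(array([0.5607, 0.0206, 0.    , 0.    ]), np.float64(0.07901147230797456))
0.58 [317.1, 197.3] 1386
(array([0.5615, 0.0198, 0.    , 0.    ]), np.float64(0.6159599444257684))
t 19.1 tcp [560.2  20.2 174.7] yaw 72.5 tiltz [-0.002  0.    -1.   ] gap 59.8 grip 0 F [-0.3 -0.1 -0.3]
turn total rad 1.162
offset [330.2 -64.6  -4.6] rows 7 each [47.2 -9.2 -0.7]
```

View pics/w7.png

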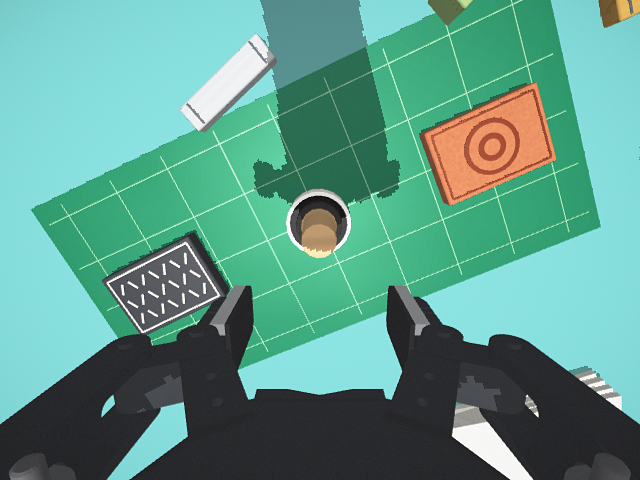

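The dabber stands upright in the middle of the black pad (foot near (318,215), cup ring centre near (318,221)), and fits put it within about 1 mm. The brass bar comes next.

```bash
python3 -c "
from h import *
print(bot.observe()['joint_pos'].round(2))"
python3 -m inch '{"gripper":[60,60,60],"offset":[[0,0,0],[0,0,0],[0,0,0]],"turn":[0.166,0.166,0.166]}'
python3 -c "
from h import *
print(bot.observe()['joint_pos'].round(2))"
```

```text
[-0.58  0.34  0.58  1.83 -0.21  1.04  1.35]
clock: 19.48
position: [0.5598, 0.02, 0.1739]
tcp_rot: [-0.001, 0.394, 0.919, -0.001]
contact_force: [-0.0, -0.3, 0.1]
finger_gap: 0.704
grip_force: 0.0
[-0.65  0.36  0.68  1.83 -0.26  1.04  0.89]
```

```bash
python3 -m inch '{"gripper":[60,60,60,60],"offset":[[0,0,0],[0,0,0],[0,0,0],[0,0,0]],"turn":[0.166,0.166,0.166,0.166]}'
python3 -m inch '{"gripper":[60,60,60,60,60],"offset":[[47,-9,0],[47,-9,0],[47,-9,0],[47,-9,0],[40,-8,0]],"turn":[0,0,0,0,0]}'
python3 -m inch '{"gripper":[60,60],"offset":[[0,0,0],[0,0,0]],"turn":[0,0]}'
python3 - <<'E'
from meas import *
meas(['brass_bar','jar','clay'],f='w8.png')
E
python3 plan.py .4625 .342 .10 5.9
```

```text
clock: 19.98
position: [0.5599, 0.0201, 0.174]
tcp_rot: [-0.001, 0.672, 0.741, -0.001]
contact_force: [-0.3, -0.2, 0.4]
finger_gap: 0.7
grip_force: 0.0
clock: 20.6
position: [0.4919, 0.2439, 0.1741]
tcp_rot: [-0.0, 0.669, 0.743, -0.002]
contact_force: [0.3, 0.5, 1.1]
finger_gap: 0.702
grip_force: 0.0
clock: 20.85
position: [0.4934, 0.2412, 0.1747]
tcp_rot: [0.0, 0.67, 0.742, -0.001]
contact_force: [-0.0, -1.0, 0.2]
finger_gap: 0.702
grip_force: 0.0
wrist dot []
scene dot []
side dot []
brass_bar 2 [ 0.4621  0.3412 -0.0019  0.115 ] yawdeg 6.6 0.087
    single [0.4626 0.3415 0.1253] 0.056
    single [0.4613 0.3432 0.1028] 0.11
jar 3 [ 0.5984  0.3434 -0.0035  0.    ] yawdeg 0.0 0.136
    single [0.5967 0.3423 0.    ] 0.141
    single [0.5974 0.3438 0.    ] 0.139
    single [0.6016 0.3434 0.    ] 0.143
clay 3 [ 0.5441  0.1823 -0.0021  0.1292] yawdeg 7.4 0.091
    single [0.5439 0.1824 0.1088] 0.128
    single [0.5436 0.185  0.0907] 0.056
    single [0.5446 0.1817 0.1334] 0.082
t 21.4 tcp [493.9 242.3 175.9] yaw 5.9 tiltz [ 0.  0. -1.] gap 60.0 grip 0 F [-0.1  0.3  0.9]
turn total rad -0.000
offset [102.4 -21.   75.9] rows 3 each [34.1 -7.  25.3]
```

View pics/w8.png

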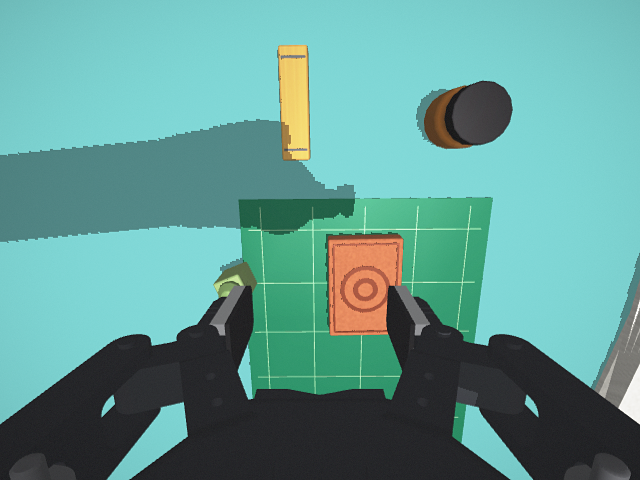

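The wrist view shows the brass bar at (295,102), upright in the picture and so aligned with the tool's closing line, with the jar at (470,113), clay at (365,288) and seal at (234,283). Grasping the bar now.

```bash
python3 -m inch '{"gripper":[60,60,60,60,60],"offset":[[34,-7,25],[34,-7,25],[34,-7,26],[0,0,0],[0,0,0]],"turn":[0,0,0,0,0]}'
python3 -m inch '{"gripper":[60,60,60,60,60],"offset":[[0,0,40],[0,0,35],[0,0,15],[0,0,6],[0,0,0]],"turn":[0,0,0,0,0]}'
python3 plan.py .4625 .3418 .004 6.3
python3 -m inch '{"gripper":[15,15,15,15,15],"offset":[[0,0,0],[0,0,0],[0,0,0],[0,0,0],[0,0,0]],"turn":[0,0,0,0,0]}' 60
python3 -m inch '{"gripper":[15,15,15,15],"offset":[[0,0,-20],[0,0,-40],[0,0,-40],[0,0,0]],"turn":[0,0,0,0]}'
python3 plan.py .5804 -.1448 .105 9.6
python3 - <<'E'
from meas import *
snap('wrist','w9.png')
E
```

```text
clock: 22.08
position: [0.463, 0.3411, 0.1001]
tcp_rot: [0.0, 0.67, 0.742, 0.0]
contact_force: [0.6, -1.0, 1.0]
finger_gap: 0.702
grip_force: 0.0
clock: 22.7
position: [0.4634, 0.3417, 0.0047]
tcp_rot: [0.0, 0.67, 0.742, 0.001]
contact_force: [0.7, 0.0, 0.3]
finger_gap: 0.701
grip_force: 0.0
t 22.7 tcp [463.4 341.7   4.7] yaw 5.9 tiltz [ 0.001  0.001 -1.   ] gap 59.8 grip 0 F [0.7 0.  0.3]
turn total rad -0.008
offset [ 0.2 -0.9  0.7] rows 1 each [ 0.2 -0.9  0.7]
clock: 23.32
position: [0.463, 0.3422, 0.0049]
tcp_rot: [-0.0, 0.67, 0.743, 0.001]
contact_force: [-1.1, 0.1, 5.9]
finger_gap: 0.259
grip_force: 60.8
clock: 23.82
position: [0.4648, 0.3429, 0.1076]
tcp_rot: [0.0, 0.67, 0.742, 0.004]
contact_force: [0.4, -0.5, -3.4]
finger_gap: 0.262
grip_force: 59.9
t 23.8 tcp [464.8 342.9 107.6] yaw 5.9 tiltz [ 0.005  0.005 -1.   ] gap 22.3 grip 60 F [ 0.4 -0.5 -3.4]
turn total rad -0.065
offset [-5.002e+02  3.270e+01  5.000e-01] rows 11 each [-45.5   3.    0. ]
```

View pics/w9.png

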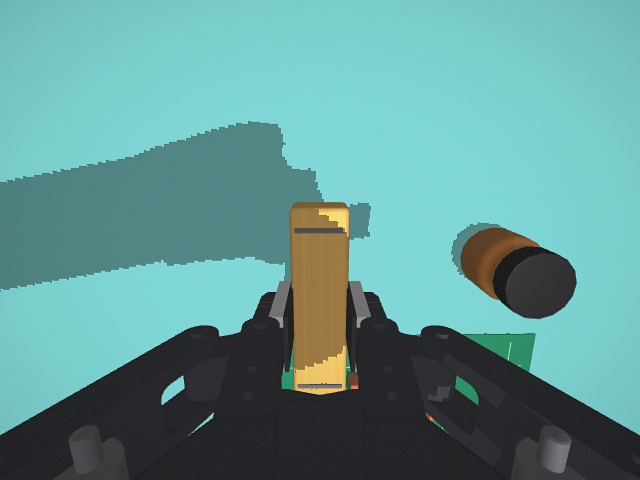

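The brass bar is held squarely between the pads, spanning (320,205) to (320,393). I raise it well clear of the dabber (92 mm high) and cross to the slate.

```bash
python3 -m inch '{"gripper":[15,15,15],"offset":[[0,0,-35],[0,0,-40],[0,0,0]],"turn":[-0.065,0,0]}'
python3 -m inch '{"gripper":[15,15,15,15,15],"offset":[[-45,3,0],[-45,3,0],[-45,3,0],[-45,3,0],[-45,3,0]],"turn":[0,0,0,0,0]}'
python3 -m inch '{"gripper":[15,15,15,15,15],"offset":[[-45,3,0],[-45,3,0],[-45,3,0],[-45,3,0],[-45,3,0]],"turn":[0,0,0,0,0]}'
python3 -m inch '{"gripper":[15,15],"offset":[[-40,0,0],[0,0,0]],"turn":[0,0]}'
python3 - <<'E'
from meas import *
snap('wrist','w10.png')
meas(['slate'])
E
python3 plan.py .5804 -.1448 .060 9.6
```

```text
clock: 24.25
position: [0.4636, 0.3422, 0.1804]
tcp_rot: [0.0, 0.645, 0.764, 0.002]
contact_force: [0.8, 0.3, -3.3]
finger_gap: 0.262
grip_force: 60.0
clock: 24.88
position: [0.5132, 0.1208, 0.1765]
tcp_rot: [-0.001, 0.645, 0.764, -0.002]
contact_force: [1.2, -0.8, -3.2]
finger_gap: 0.263
grip_force: 59.9
clock: 25.5
position: [0.5658, -0.0977, 0.1762]
tcp_rot: [-0.002, 0.645, 0.764, -0.001]
contact_force: [0.8, 0.6, -2.5]
finger_gap: 0.262
grip_force: 59.9
clock: 25.75
position: [0.5718, -0.1409, 0.1767]
tcp_rot: [-0.001, 0.648, 0.762, -0.002]
contact_force: [0.0, 0.2, -1.6]
finger_gap: 0.261
grip_force: 59.9
wrist dot []
scene dot []
side dot []
slate 2 [ 0.5793 -0.1444  0.0008  0.1751] yawdeg 10.0 0.1
    single [ 0.579  -0.1447  0.1068] 0.083
    single [ 0.5833 -0.15    0.2224] 0.093
t 26.1 tcp [ 573.9 -134.8  178.3] yaw 9.8 tiltz [-0.001  0.001 -1.   ] gap 22.2 grip 60 F [-0.8 -0.5 -2.8]
turn total rad 0.003
offset [-11.    4.8 118.3] rows 3 each [-3.7  1.6 39.4]
```

View pics/w10.png

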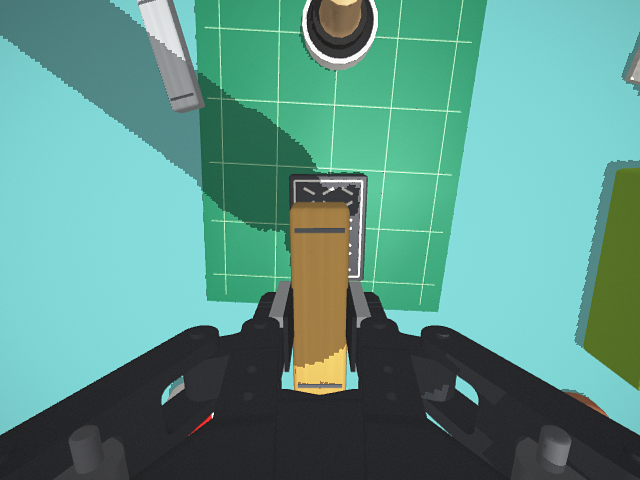

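The slate's visible edges at columns 290 and 367 run parallel to the bar, and the bar's end strips lie at rows 230 and 386. I compute the bar's offset from the TCP with these.

```bash
python3 - <<'E'
from h import *
s=bot.observe();p=snap('wrist');X=s['position'];Rm=rot().as_matrix()
m=bot.masks_of(p,'brass_bar');r=m[0]['region'];ys,xs=np.nonzero(r);print(m[0]['conf'],ys.min(),ys.max())
z=X[2]+.018-.0048
for a,b in(((319.5,230),(320,386)),((320,208),(320,393.5))):
    A,B=onz(p,a,z),onz(p,b,z);print('len',np.linalg.norm(A-B),'mid in tool mm',(Rm.T@((A+B)/2-X)*1000).round(1),'dir yaw',np.degrees(np.arctan2(*(A-B)[[1,0]])))
E
```

```text
0.87 202 394
len 0.07255644272038642 mid in tool mm [ -1.2   1.1 -13.2] dir yaw 99.96484060176434
len 0.08537589469932025 mid in tool mm [  1.2   1.2 -13.2] dir yaw 99.80792308756003
```

```bash
python3 plan.py .5797 -.1447 .060 9.8
python3 -m inch '{"gripper":[15,15,15,15,15],"offset":[[-4,1.4,39],[-4,1.4,39],[-3,1.2,40],[0,0,0],[0,0,0]],"turn":[0,0,0,0,0]}'
python3 plan.py .5797 -.1447 .026 9.8
```

```text
t 26.2 tcp [ 574.1 -135.4  178.7] yaw 9.7 tiltz [-0.  0. -1.] gap 22.3 grip 60 F [-0.2  0.6 -3. ]
turn total rad -0.001
offset [-10.2   4.  118.7] rows 3 each [-3.4  1.3 39.6]
clock: 26.82
position: [0.5809, -0.1468, 0.0623]
tcp_rot: [0.001, 0.645, 0.764, 0.001]
contact_force: [0.4, 0.4, -1.6]
finger_gap: 0.264
grip_force: 59.9
t 26.8 tcp [ 580.9 -146.8   62.3] yaw 9.6 tiltz [ 0.002 -0.001 -1.   ] gap 22.5 grip 60 F [ 0.4  0.4 -1.6]
turn total rad -0.003
offset [ 2.3 -0.9 36.2] rows 1 each [ 2.3 -0.9 36.2]
```

```bash
python3 -m inch '{"gripper":[15,15,15,15,15],"offset":[[1.5,-0.5,20],[0,0,13],[0,0,3],[0,0,2],[0,0,0]],"turn":[0,0,0,0,0]}'
python3 plan.py .5797 -.1447 .023 9.8
```

```text
clock: 27.45
position: [0.5794, -0.1455, 0.0231]
tcp_rot: [0.0, 0.645, 0.764, 0.0]
contact_force: [0.0, -0.5, -2.8]
finger_gap: 0.264
grip_force: 59.9
t 27.4 tcp [ 579.4 -145.5   23.1] yaw 9.6 tiltz [ 0.001 -0.    -1.   ] gap 22.5 grip 60 F [ 0.  -0.5 -2.8]
turn total rad -0.003
offset [0.8 0.4 0.1] rows 1 each [0.8 0.4 0.1]
```

```bash
python3 -m inch '{"gripper":[15,15,15],"offset":[[0.5,0,1],[0,0,0.6],[0,0,0]],"turn":[0,0,0]}'
python3 -m inch '{"gripper":[26,32,50,50],"offset":[[0,0,0],[0,0,0],[0,0,0],[0,0,0]],"turn":[0,0,0,0]}'
python3 -m inch '{"gripper":[50,50,50,50,50],"offset":[[0,0,-30],[0,0,-50],[0,0,-50],[0,0,-30],[0,0,0]],"turn":[0,0,0,0,0]}'
python3 plan.py
python3 - <<'E'
from meas import *
M=MOD['brass_bar'];MOD['brass_bar']=M+[0,0,.018]
meas(['brass_bar'],G=dict(brass_bar=(.579,-.145)),f='w11.png')
E
```

```text
clock: 27.82
position: [0.5796, -0.1454, 0.0229]
tcp_rot: [0.001, 0.645, 0.764, 0.001]
contact_force: [-2.6, -0.4, 8.2]
finger_gap: 0.262
grip_force: 61.2
clock: 28.32
position: [0.579, -0.1447, 0.0211]
tcp_rot: [-0.0, 0.645, 0.764, -0.0]
contact_force: [0.2, 0.6, -0.2]
finger_gap: 0.583
grip_force: 0.0
clock: 28.95
position: [0.5806, -0.1454, 0.1837]
tcp_rot: [0.002, 0.645, 0.764, 0.002]
contact_force: [0.7, 0.0, -0.2]
finger_gap: 0.588
grip_force: 0.0
t 28.9 tcp [ 580.6 -145.4  183.7] yaw 9.6 tiltz [ 0.005 -0.    -1.   ] gap 50.2 grip 0 F [ 0.7  0.  -0.2]
wrist dot []
scene dot []
side dot []
brass_bar 2 [ 0.5808 -0.1463 -0.0005  0.1624] yawdeg 9.3 0.056
    single [ 0.5813 -0.1465  0.1755] 0.047
    single [ 0.5802 -0.1456  0.1605] 0.064
```

View pics/w11.png

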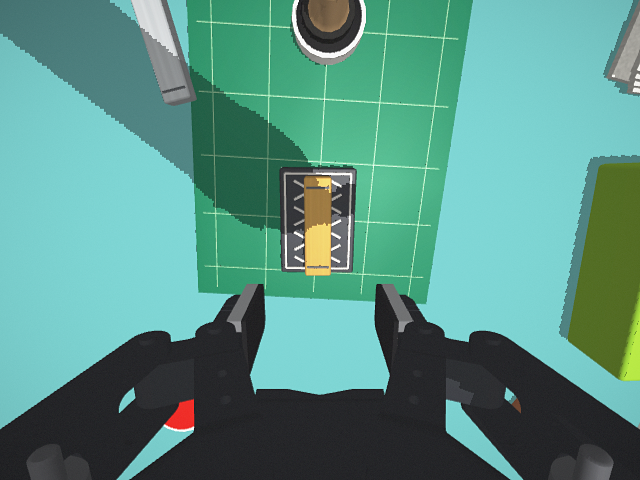

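The brass bar lies centred and lengthwise on the slate (bar centre (318,225), tablet centre (318,220)). The jar comes last.

```bash
python3 plan.py .585 .25 .18 97
python3 -m inch '{"gripper":[85,85,85,85,85],"offset":[[0,0,0],[0,0,0],[0,0,0],[0,0,0],[0,0,0]],"turn":[-0.17,-0.17,-0.17,-0.17,-0.17]}'
python3 -m inch '{"gripper":[85,85,85,85],"offset":[[0,0,0],[0,0,0],[0,0,0],[0,0,0]],"turn":[-0.17,-0.17,-0.17,-0.16]}'
python3 plan.py .585 .25 .18
```

```text
t 29.2 tcp [ 578.1 -144.4  179.7] yaw 9.6 tiltz [-0.003  0.    -1.   ] gap 50.3 grip 0 F [ 0.1  0.7 -0.5]
turn total rad -1.525
offset [-54.9 390.6  -1.3] rows 8 each [-6.9 48.8 -0.2]
clock: 29.88
position: [0.5784, -0.1447, 0.1802]
tcp_rot: [-0.001, 0.27, 0.963, -0.0]
contact_force: [0.1, -0.4, -0.1]
finger_gap: 0.991
grip_force: 0.0
clock: 30.38
position: [0.5784, -0.1447, 0.1801]
tcp_rot: [-0.001, -0.061, 0.998, 0.0]
contact_force: [0.7, -0.3, 0.4]
finger_gap: 0.996
grip_force: 0.0
t 30.4 tcp [ 578.4 -144.7  180.1] yaw 97.0 tiltz [-0.002  0.    -1.   ] gap 85.0 grip 0 F [ 0.7 -0.3  0.4]
offset [-5.480e+01  3.909e+02  2.000e-01] rows 8 each [-6.8 48.9  0. ]
```

```bash
python3 -m inch '{"gripper":[85,85,85,85,85],"offset":[[-7,49,0],[-7,49,0],[-7,49,0],[-7,49,0],[-7,49,0]],"turn":[0,0,0,0,0]}'
python3 -m inch '{"gripper":[85,85,85,85,85],"offset":[[-7,49,0],[-7,49,0],[-6,48,0],[0,0,0],[0,0,0]],"turn":[0,0,0,0,0]}'
python3 - <<'E'
from meas import *
meas(['jar','clay'],f='w12.png')
E
python3 plan.py .599 .344 .12 / .599 .344 .015
```

```text
clock: 31.0
position: [0.5845, 0.1041, 0.1803]
tcp_rot: [-0.001, -0.059, 0.998, -0.0]
contact_force: [0.8, -0.2, 0.5]
finger_gap: 0.997
grip_force: 0.0
clock: 31.62
position: [0.5876, 0.2491, 0.1802]
tcp_rot: [-0.001, -0.058, 0.998, -0.001]
contact_force: [0.3, -1.2, 0.1]
finger_gap: 0.995
grip_force: 0.0
wrist dot []
scene dot []
side dot []
jar 3 [ 0.5984  0.3441 -0.0035  0.    ] yawdeg 0.0 0.148
    single [0.5991 0.3414 0.    ] 0.168
    single [0.5983 0.3455 0.    ] 0.127
    single [0.6005 0.3424 0.    ] 0.158
clay 3 [ 0.5446  0.1836 -0.0008  0.1299] yawdeg 7.4 0.06
    single [0.5442 0.1841 0.1151] 0.026
    single [0.5431 0.1841 0.1096] 0.058
    single [0.5443 0.1816 0.1038] 0.07
t 32.1 tcp [587.9 249.6 181.3] yaw 96.7 tiltz [ 0.  0. -1.] gap 84.9 grip 0 F [-0.4 -0.   0.2]
offset [-22.   92.4  61.3] rows 3 each [-7.3 30.8 20.4]
offset [  0.  -0. 105.] rows 3 each [ 0. -0. 35.]
```

View pics/w12.png

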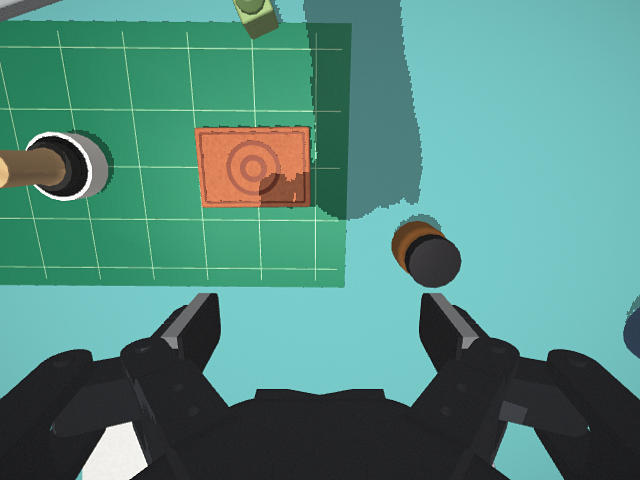

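The wrist view shows the jar's cap at (433,262), with its body behind at (413,245), clear of the clay (253,167). Grasping the jar now.

```bash
python3 - <<'E'
from h import *
p=snap('wrist');print(onz(p,(433,262),.064))
E
python3 -m inch '{"gripper":[85,85,85,85,85],"offset":[[-7,31,20],[-7,31,20],[-8,30,21],[0,0,0],[0,0,0]],"turn":[0,0,0,0,0]}'
python3 -m inch '{"gripper":[85,85,85,85,85],"offset":[[0,0,40],[0,0,35],[0,0,20],[0,0,10],[0,0,0]],"turn":[0,0,0,0,0]}'
python3 -m inch '{"gripper":[40,40,40,40,40],"offset":[[0,0,0],[0,0,0],[0,0,0],[0,0,0],[0,0,0]],"turn":[0,0,0,0,0]}' 35
python3 plan.py .599 .344 .015
python3 -m inch '{"gripper":[40,40,40,40],"offset":[[0,0,-20],[0,0,-40],[0,0,0],[0,0,0]],"turn":[0,0,0,0]}'
python3 plan.py .6227 .1934 .075
python3 - <<'E'
from h import *
s=bot.observe();p=snap('wrist','w13.png');r=bot.masks_of(p,'jar')
print(s['position'],[(q['conf'],q['position']) for q in r[:2]])
z=s['position'][2]-.015
MOD['jar']=MOD['jar']+[0,0,z];print(fit('jar',[(p,r[0]['region'])],s['position'][:2],False))
E
```

```text
[0.59934521 0.34388088 0.064     ]
clock: 32.75
position: [0.5994, 0.3429, 0.1205]
tcp_rot: [0.0, -0.058, 0.998, -0.0]
contact_force: [-0.2, 0.4, -1.0]
finger_gap: 0.997
grip_force: 0.0
clock: 33.38
position: [0.5994, 0.3437, 0.0156]
tcp_rot: [0.0, -0.058, 0.998, 0.0]
contact_force: [-0.2, 0.5, 0.7]
finger_gap: 1.001
grip_force: 0.0
clock: 34.0
position: [0.5997, 0.3445, 0.0166]
tcp_rot: [0.001, -0.059, 0.998, 0.001]
contact_force: [-0.7, -1.0, 6.0]
finger_gap: 0.544
grip_force: 36.1
t 34.0 tcp [599.7 344.5  16.6] yaw 96.7 tiltz [ 0.002  0.001 -1.   ] gap 46.5 grip 36 F [-0.7 -1.   6. ]
offset [ 0.8 -0.4  1.6] rows 1 each [ 0.8 -0.4  1.6]
clock: 34.5
position: [0.5984, 0.3438, 0.0751]
tcp_rot: [-0.0, -0.059, 0.998, -0.0]
contact_force: [-0.7, -0.0, -1.3]
finger_gap: 0.544
grip_force: 36.7
t 34.5 tcp [598.4 343.8  75.1] yaw 96.7 tiltz [-0.001 -0.    -1.   ] gap 46.4 grip 37 F [-0.7 -0.  -1.3]
offset [-6.500e+00 -1.522e+02  1.000e-01] rows 4 each [ -1.6 -38.    0. ]
[0.59842233 0.34378898 0.07509282] [(0.81, [318.2, 325.8])]
(array([0.5927657 , 0.34228904, 0.        , 0.        ]), np.float64(0.223070518293515))
```

View pics/w13.png

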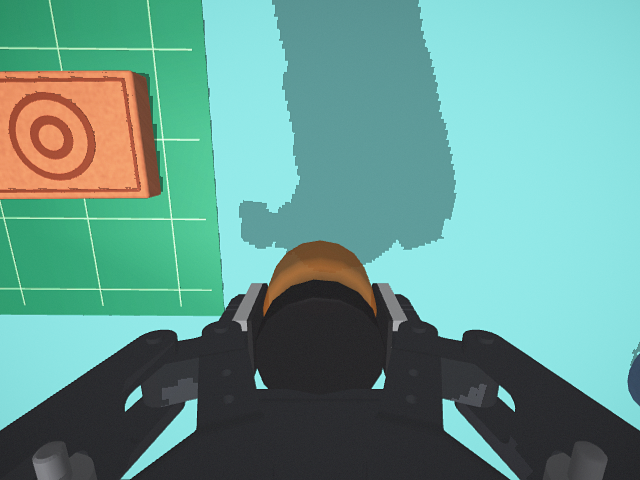

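The jar is held upright between the fingers (cap at (320,340)), with nothing in its way. I carry it to the target behind the clay.

```bash
python3 -m inch '{"gripper":[40,40,40,40,40],"offset":[[-1.5,-38,0],[-1.5,-38,0],[-1.5,-38,0],[-1.5,-38,0],[0,0,0]],"turn":[0,0,0,0,0]}'
python3 -m inch '{"gripper":[40,40,40,40,40],"offset":[[0,0,0],[0,0,25],[0,0,20],[0,0,9],[0,0,0]],"turn":[0,0,0,0,0]}'
python3 plan.py .6227 .1934 .0165
```

```text
clock: 35.22
position: [0.6228, 0.1876, 0.0742]
tcp_rot: [-0.001, -0.055, 0.998, -0.002]
contact_force: [-0.2, 0.1, -1.4]
finger_gap: 0.547
grip_force: 36.7
clock: 35.85
position: [0.622, 0.1941, 0.0202]
tcp_rot: [-0.001, -0.059, 0.998, -0.0]
contact_force: [0.3, -0.5, -1.7]
finger_gap: 0.548
grip_force: 36.7
t 35.9 tcp [622.  194.1  20.2] yaw 96.8 tiltz [-0.002 -0.    -1.   ] gap 46.8 grip 37 F [ 0.3 -0.5 -1.7]
offset [-0.6 -0.7  3.7] rows 1 each [-0.6 -0.7  3.7]
```

```bash
python3 -m inch '{"gripper":[40,40,40,40],"offset":[[-0.6,-0.5,3],[0,0,1.5],[0,0,0],[0,0,0]],"turn":[0,0,0,0]}'
python3 -m inch '{"gripper":[52,65,85,85,85],"offset":[[0,0,0],[0,0,0],[0,0,0],[0,0,0],[0,0,0]],"turn":[0,0,0,0,0]}'
python3 -m inch '{"gripper":[85,85,85,85,85],"offset":[[0,0,-30],[0,0,-50],[0,0,-50],[0,0,-40],[0,0,0]],"turn":[0,0,0,0,0]}'
python3 -m inch '{"gripper":[85,85,85],"offset":[[-20,30,0],[-20,40,0],[0,0,0]],"turn":[0,0,0]}'
python3 - <<'E'
from meas import *
snap('scene','s14.png')
G.update(jar=(.6227,.1934),ink_cup=(.5615,.02))
meas(['jar','clay','steel_bar','seal','ink_cup'],G=G,f='w14.png')
E
```

```text
clock: 36.35
position: [0.6235, 0.1933, 0.017]
tcp_rot: [0.0, -0.059, 0.998, 0.0]
contact_force: [0.6, 0.5, -1.9]
finger_gap: 0.547
grip_force: 36.7
clock: 36.98
position: [0.6234, 0.1933, 0.0167]
tcp_rot: [0.0, -0.059, 0.998, 0.0]
contact_force: [0.1, 0.7, -0.1]
finger_gap: 0.995
grip_force: 0.0
clock: 37.6
position: [0.6259, 0.1937, 0.1911]
tcp_rot: [0.004, -0.058, 0.998, 0.001]
contact_force: [-0.3, -0.1, -0.2]
finger_gap: 0.996
grip_force: 0.0
clock: 37.98
position: [0.6536, 0.273, 0.1844]
tcp_rot: [-0.001, -0.062, 0.998, 0.001]
contact_force: [-0.7, 0.2, -0.8]
finger_gap: 0.999
grip_force: 0.0
wrist dot []
scene dot []
side dot []
jar 3 [ 0.6224  0.1922 -0.003   0.    ] yawdeg 0.0 0.134
    single [0.623  0.1956 0.    ] 0.137
    single [0.6215 0.1913 0.    ] 0.151
    single [0.6221 0.1907 0.    ] 0.113
clay 3 [ 0.5437  0.1831 -0.0016  0.1234] yawdeg 7.1 0.085
    single [0.5448 0.1838 0.1197] 0.029
    single [0.5416 0.1836 0.0432] 0.12
    single [0.5448 0.1816 3.2749] 0.087
steel_bar 2 [ 0.4267 -0.0211 -0.0011  0.4197] yawdeg 24.0 0.501
    single [ 0.4013  0.0023 -0.5472] 0.748
    single [ 0.4276 -0.0226  0.4329] 0.129
seal 2 [ 0.4175  0.1771 -0.0008 -0.8807] yawdeg -50.5 0.134
    single [ 0.4197  0.1796 -0.899 ] 0.109
    single [ 0.4197  0.1753 -0.8679] 0.139
ink_cup 3 [ 0.5613  0.0189 -0.0025  0.    ] yawdeg 0.0 0.48
    single [0.5619 0.0207 0.    ] 0.492
    single [0.5609 0.0229 0.    ] 0.499
    single [0.5595 0.0189 0.    ] 0.439
```

View pics/s14.png

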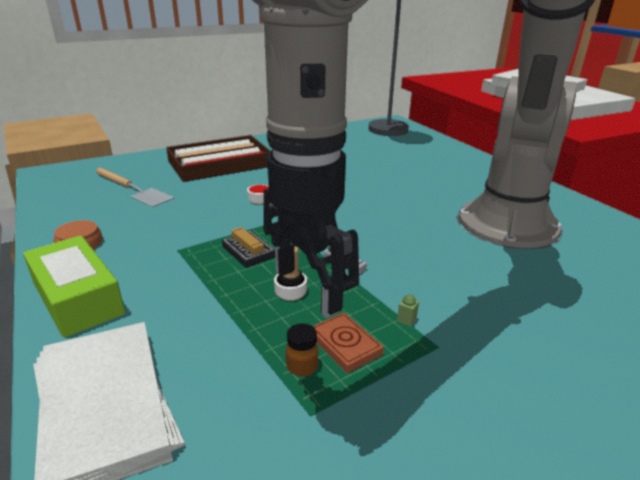

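All four things are in place in the scene view: the brass bar on the slate at (247,240), the dabber on the ink cup at (290,275), and the jar behind the clay at (302,350). The seal, steel bar and red cup look undisturbed, and the gripper is clear.

```bash
python3 -c "
from rig import bot
print(bot.sign_off())"
```

```text
the job is handed in; nothing more can be done
None
```

I finished all four placements in the order asked and handed the job in at about 39 s: ink cup on the dot, dabber upright on its pad, brass bar lengthwise on the slate, and jar about 2 cm behind the clay tablet; the steel bar, red cup and seal were left alone.

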